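Stack PTFE spacers on the sprung spindle of a coupon holder

ROBOT

A 6-joint arm with a two-finger parallel gripper is mounted at the origin on the work surface. World frame = base frame: x ahead of the robot, y to its left, z up, the work surface at z = 0. Lengths are in mm, angles in rad, forces in N, time in s.
With the tool pointing down it reaches from about 325 to 875 mm from the base axis. Payload 4.4 kg.
Tool frame: the origin (TCP) lies on the centre line of the jaws, within the pads' length; the fingertips stand ahead of it and the grasp point (between the pads) lies 6 mm ahead of it (ctrl.tcp_to_tips is the z of the fingertips in the tool frame, in mm); z points along the fingers, y is the line along which they close (so a half turn about z gives the same grasp; the last joint's range is limited). The gripper opens to 85 mm and grips with 20 to 120 N. Pads are 22 mm wide; open, the fingers measure 114 mm over their backs; the gripper's body (76 mm by 85 mm) begins 54 mm behind the grasp point. The pads swing forward as they close: fully open they stand 13 mm farther back than shut.
Start: joints at [0.953, 0.207, 1.542, -0, 1.393, -0.15], TCP at [259.291, 513.221, 256.282] pointing down, gripper open.
Joint ranges: [-2.73, 2.73], [-0.86, 2.22], [0.23, 2.46], [-1.11, 4.25], [0.08, 2.63], [-2.82, 2.82]. Speed limits (rad/s): [2.79, 2.79, 3.14, 3.14, 3.14, 3.14].

INTERFACE

Orientations are given as a 3x3 rotation matrix whose columns are the frame's x, y, z axes.
In Python, from plant import ctrl, sensors, optics gives the robot as it stands. Calls block until the motion is done:
- ctrl.move_ptp(position, orientation): joint-space move of the TCP to a pose.
- ctrl.move_l(position, rot=None, vel=150, threshold=None): straight line of the TCP; rot=None keeps the orientation; vel is the mean speed in mm/s. With threshold (N) it stops when the force on the tool has changed by that much, and returns True; else False.
- ctrl.set_joints(angles): joint-space move.
- ctrl.gripper_to(opening, force=None): finger opening in mm; force is the grip in N (None keeps the last); returns when the fingers have stopped.
- ctrl.hold(seconds).
- ctrl.solve_ik(position, orientation): joint angles nearest the present ones, or None.
- sensors.read_state(): the state.
- optics.grab_frame(name): name is "scene" or "top" or "wrist"; returns (picture, depth): 384x512x3 uint8, red, green, blue; 384x512 float32, mm along the optical axis (not along the pixel's ray), 0 where there is no reading.
- optics.camera_params(name): a dict with "mtx" (3x3 intrinsics, pixels), "R" (3x3) and "t" (3): a world point X has camera coordinates R X + t; the wrist camera has in their place "T_tool_cam" (4x4, takes a point from camera to tool coordinates, whose origin is the TCP and whose axes are the flange's). Camera axes: x right, y down, z forward; pixel columns grow to the right and rows downward; lengths in mm; the calibration is good to about 2 mm. A picture is of the moment at which its call begins: read the wrist's pose just before it. camera_params takes no time and is no camera call.
A pose or a line that the arm cannot do raises ctrl.MotionError and nothing moves.
- ctrl.finish_job(): hands the job in; it is judged then, once.
The state is a dict: "t": time; "q": joint angles; "qvel": joint speeds; "tau": joint torques, N m; "eef_pos": TCP position; "eef_rot": TCP orientation; "force": force on the tool from outside, world axes, zero at the start; "wrist_torque": the same for the moment, N m; "grip_width": finger opening in mm; "grasp_force": force on a finger pad.
Only numpy, scipy, OpenCV 4.12 (cv2) and the standard library are available. Lean on these libraries where they do the work, as an engineer would, in place of code of your own. Each camera call takes 0.05 s, during which the arm holds its last target. There are 200 camera calls.

TASK

Thread the three white spacer rings onto the upright spindle of the coupon holder, one after another: the largest first, then the medium one, the smallest last, each lying flat and fully home before the next and the stack let go at the end. The spindle is clamped anywhere along its slot, so feel for it gently: never press on the holder or spindle with more than 25 N, and do not shift or knock over the other things on the bench.

Things in the scene. Friction and masses are not known exactly. Their poses are not given: they have to be found in the camera images.
- holder: Fixed dark steel foot block, 110 mm (its x) by 120 mm (its y), 18 mm high; origin at the centre of its underside, on the table; z up. On it a 72 mm aluminium seat disc, top 24 mm above the table, with a black slot along the holder's y. A plain round steel spindle, 11 mm in diameter, stands upright in the slot: at x = 0 and at an unknown y between -11 and +11 mm, different each time, not reported
- seat (a point): Middle of the slot, on top of the holder's seat disc (24 mm above the table); axes as the holder's. NOT the spindle's own place, which is up to 11 mm along y from it. A ring has 1.25 mm of play all round on the spindle; seated ring centres lie 7, 21 and 35 mm above the seat. The disc is sprung: it yields at about 2 N, sinks 4 mm at about 12 N, then is solid
- tip_level (a point): Point 50 mm above the seat's middle, at the height of the spindle's flat tip (edge rounded under 1 mm), NOT the tip itself. The spindle is sprung lengthwise: pressed from above it yields at about 2.5 N, sinks up to 8 mm at about 7 N, then is solid; let go, it springs back up. Sideways it stands firm to about 20 N, then creeps along the slot
- large_ring_mid (a point): centre (half-way up, on the axis) of the largest white PTFE spacer ring: outer diameter 56 mm, bore 13.5 mm, 14 mm thick, lying flat on the table; z along its axis
- medium_ring_mid (a point): centre (half-way up, on the axis) of the medium white PTFE spacer ring: outer diameter 46 mm, bore 13.5 mm, 14 mm thick, lying flat on the table; z along its axis
- small_ring_mid (a point): centre (half-way up, on the axis) of the smallest white PTFE spacer ring: outer diameter 36 mm, bore 13.5 mm, 14 mm thick, lying flat on the table; z along its axis
- tip_box: open yellow pipette-tip box, 120 x 80 mm, 45 mm high; loose, origin at its underside, to be left alone
- amber_bottle: amber glass bottle, 64 mm across, 130 mm high; loose, origin at its underside, to be left alone
- vial_a: capped glass vial, 26 mm across, 48 mm high; loose, origin at its underside, to be left alone
- vial_b: capped glass vial, 26 mm across, 48 mm high; loose, origin at its underside, to be left alone
- beaker: steel beaker, 68 mm across, 75 mm high; loose, origin at its underside, to be left alone
- pipette: pipette lying down, about 210 mm long along its y, 24 mm high; loose, origin at its underside, to be left alone
- spatula: steel spatula lying flat; loose, origin at its underside, to be left alone
Mind the look-alikes: they are no part of the job. What is shaped like the part that bears large_ring_mid but turquoise is not meant. What is shaped like the part that bears small_ring_mid but black is not meant.

How it is judged:
By the outcome, as a careful person would: the job done as asked, in the order asked, and still so for the second after the job is handed in, with the robot touching nothing.
It also fails if it takes over 72 s, if anything falls off the work surface, if the arm or the gripper's body presses on something with over 40 N, if the wrist force passes 120 N, or if a joint passes its speed limit or range.

## Working session

There is one attempt and no reset: what is moved stays moved. The work goes in short steps, each a Python script; the robot and the scene stay as the last script left them, time stands still between calls to the robot, and variables do not carry over. Pictures are saved under pics/ and viewed, at most 10 in all, crops included, and the job is handed in when it is done.

```bash
ls; mkdir -p pics; python3 - <<'E'
from plant import ctrl,sensors,optics
import cv2,numpy as np
for n in ("scene","top"):
    im,d=optics.grab_frame(n); np.savez(f"pics/{n}.npz",im=im,d=d)
    cv2.imwrite(f"pics/{n}.png",im[:,:,::-1])
    p=optics.camera_params(n); print(n,np.round(p["mtx"],1).tolist(),np.round(p["R"],3).tolist(),np.round(p["t"],1))
a=cv2.imread("pics/scene.png");b=cv2.imread("pics/top.png")
cv2.imwrite("pics/v1.png",cv2.resize(b,(800,600),interpolation=cv2.INTER_CUBIC)); cv2.imwrite("pics/v0.png",a)
s=sensors.read_state();print(s["t"],s["force"],s["grip_width"],ctrl.tcp_to_tips,np.round(optics.camera_params("wrist")["T_tool_cam"],3).tolist())
print(np.round(s["eef_rot"],3).tolist())
E
```

```text
pics
scene [[386.3, 0.0, 262.2], [0.0, 386.3, 191.1], [0.0, 0.0, 1.0]] [[0.864, 0.503, -0.01], [0.281, -0.499, -0.82], [-0.418, 0.706, -0.572]] [-517.6 -106.4 1399.2]
top [[393.6, 0.0, 258.8], [0.0, 393.6, 187.3], [0.0, 0.0, 1.0]] [[-0.009, -1.0, 0.012], [-0.997, 0.008, -0.074], [0.074, -0.012, -0.997]] [5.0000e-01 5.7810e+02 1.2632e+03]
0.1 [ 0.28499679  0.42190948 -0.01704959] 85.65743775416743 25.0 [[0.001, -0.96, -0.279, 71.507], [1.0, 0.001, 0.0, 0.58], [0.0, -0.279, 0.96, -117.327], [0.0, 0.0, 0.0, 1.0]]
[[-0.893, 0.451, -0.001], [0.451, 0.893, -0.002], [0.0, -0.002, -1.0]]
```

View pics/v1.png

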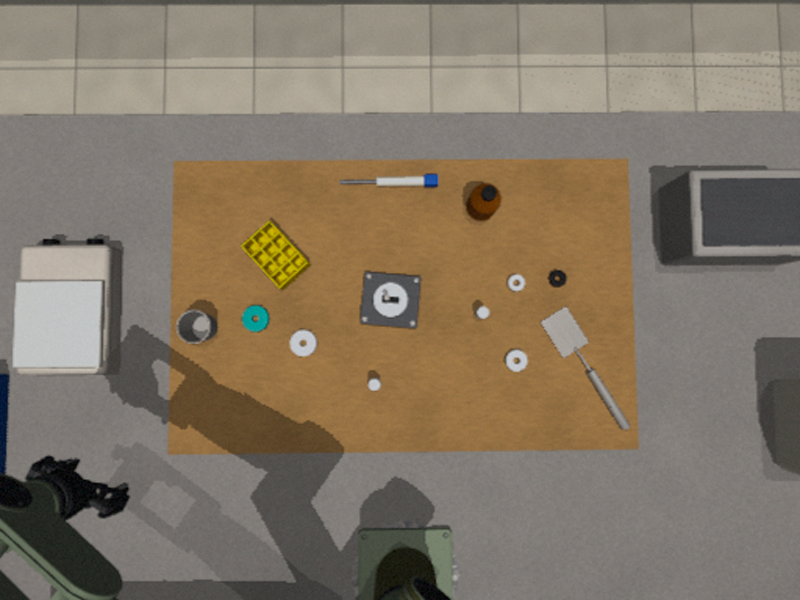

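View pics/v0.png

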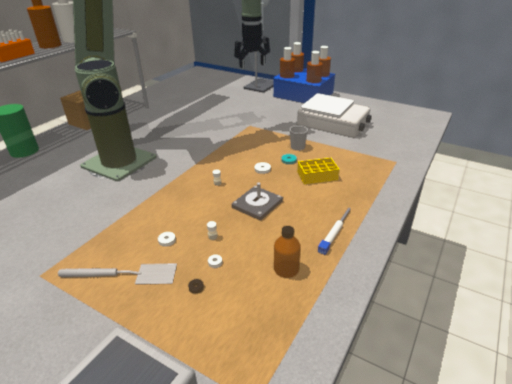

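The top view (800x600) shows these candidates:
- White rings at (303,343), the largest, and at (516,360) and (517,282).
- Decoys: a turquoise ring at (255,318) and a black one at (557,278).
- White vial caps at (374,384) and (483,312), and the white pipette at (400,181).

The holder is at (391,299) with its spindle near (388,296). The scene view agrees.

Next I'll measure all of these and check with a close crop.

```bash
cat > h.py <<'E'
from plant import ctrl,sensors,optics
import cv2,numpy as np
def ray(n,uv,z,pose=None):
    p=optics.camera_params(n); d=np.linalg.inv(p["mtx"])@np.array([uv[0],uv[1],1.])
    if n=="wrist":
        T=p["T_tool_cam"]; pos,R=pose; C=R@T[:3,3]+pos; d=R@T[:3,:3]@d
    else: C=-p["R"].T@p["t"]; d=p["R"].T@d
    return C+d*(z-C[2])/d[2]
def st():
    return sensors.read_state()
def down(yaw):  # closing axis y of tool at angle yaw in world
    y=np.array([np.cos(yaw),np.sin(yaw),0]); z=np.array([0,0,-1.]); return np.c_[np.cross(y,z),y,z]
E
python3 - <<'E'
from h import *
f=np.load("pics/top.npz");im=f["im"];d=f["d"]
hsv=cv2.cvtColor(im,cv2.COLOR_RGB2HSV)
board=np.zeros(im.shape[:2],np.uint8);board[103:288,112:405]=255
w=cv2.inRange(hsv,(0,0,160),(180,70,255))&board
cs,_=cv2.findContours(w,cv2.RETR_EXTERNAL,cv2.CHAIN_APPROX_NONE)
for c in cs:
    a=cv2.contourArea(c)
    if a<30: continue
    (u,v),r=cv2.minEnclosingCircle(c); M=cv2.moments(c);u,v=M["m10"]/M["m00"],M["m01"]/M["m00"]
    print("white",a,round(r,1),np.round([u,v],1),np.round(ray("top",(u,v),14),1),"diam~",round(2*np.sqrt(a/np.pi)*1250/393,1))
g=cv2.inRange(hsv,(0,0,20),(180,90,110))&board
cs,_=cv2.findContours(g,cv2.RETR_EXTERNAL,cv2.CHAIN_APPROX_NONE)
for c in cs:
    if cv2.contourArea(c)<700: continue
    b=cv2.boxPoints(cv2.minAreaRect(c)); P=np.array([ray("top",q,18)[:2] for q in b]); print("holder",cv2.contourArea(c),P.mean(0),np.round(P,1).tolist())
crop=im[160:260,150:375]; cv2.imwrite("pics/crop.png",cv2.resize(crop[:,:,::-1],None,fx=3.5,fy=3.5,interpolation=cv2.INTER_CUBIC))
E
```

```text
white 35.0 3.8 [239.1 246. ] [388.2  61.2  14. ] diam~ 21.2
white 132.0 7.0 [330.4 230.5] [ 435.3 -236.8   14. ] diam~ 41.2
white 198.5 8.5 [193.3 219.4] [475.7 209.8  14. ] diam~ 50.6
white 35.0 4.0 [128.2 206.9] [518.3 421.6  14. ] diam~ 21.2
white 441.0 15.7 [360.8 212. ] [ 494.7 -338.1   14. ] diam~ 75.4
white 34.0 3.7 [308.9 199.6] [ 537.  -168.5   14. ] diam~ 20.9
white 336.5 10.7 [249.3 191.4] [565.4  26.7  14. ] diam~ 65.8
white 70.5 5.1 [330.4 180.5] [ 599.1 -240.4   14. ] diam~ 30.1
white 111.0 15.1 [255.8 115.5] [818.4   3.3  14. ] diam~ 37.8
holder 1145.0 [565.05542478  26.01470738] [[516.3, 90.4], [625.2, 80.5], [613.8, -38.8], [504.9, -28.1]]
```

View pics/crop.png

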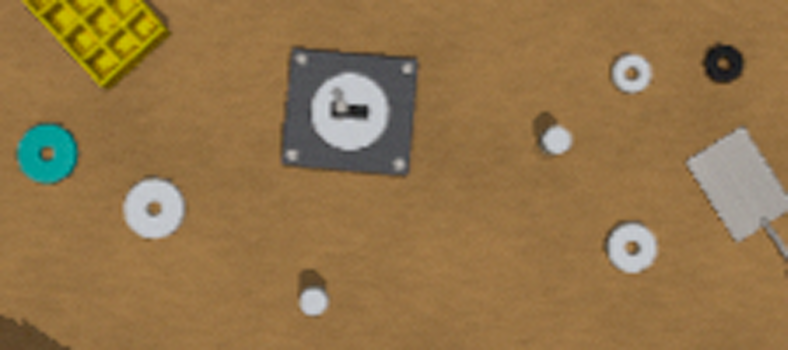

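The crop confirms the choice. The white rings are large at (154,208), medium at (632,247) and small at (632,72). Turquoise at (47,153) and black at (722,63) are excluded. The spindle tip is near (337,93), towards +y. Now I'll take close looks with the wrist camera at the spindle and then at the large ring.

```bash
python3 - <<'E'
from h import *
sp=ray("top",(150+337/3.5,160+93/3.5),74); print("tip est",sp)
R=down(1.475)
ims=[]
for k,(x,y,z) in enumerate([(567,30,202),(475.7,209.8,142)]):
    ctrl.move_ptp(np.array([x,y,z]),R)
    if k==0: ctrl.hold(0.15)
    s=st(); im,d=optics.grab_frame("wrist"); ims.append(im)
    np.savez(f"pics/w{k}.npz",im=im,d=d,p=s["eef_pos"],R=s["eef_rot"])
    print(s["t"],s["eef_pos"],ctrl.tcp_to_tips,np.round(s["force"],2))
cv2.imwrite("pics/w01.png",cv2.resize(np.hstack(ims)[:,:,::-1],(800,300),interpolation=cv2.INTER_AREA))
E
```

```text
tip est [576.87168742  35.40282912  74.        ]
2.3167 [566.97608755  30.88189386 202.11248932] 25.0 [-0.01  0.15  0.05]
3.2167 [476.82462993 209.49854508 142.69150957] 25.0 [ 0.08 -0.63  0.11]
```

View pics/w01.png

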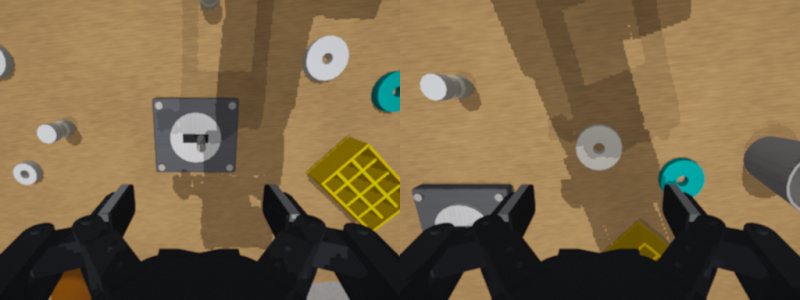

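The left half shows the holder with the spindle tip near (201,143). The right half shows the large ring at (599,148). I'll segment both by height from depth.

```bash
cat >> h.py <<'E'
def world(d,pose):
    p=optics.camera_params("wrist");T=p["T_tool_cam"];pos,R=pose
    v,u=np.mgrid[:384,:512]; r=np.linalg.inv(p["mtx"])@np.stack([u.ravel(),v.ravel(),np.ones(u.size)])
    X=T[:3,:3]@(r*d.ravel())+T[:3,3:]; X=R@X+np.array(pos)[:,None]; return X.T.reshape(384,512,3)
def blob(d,pose,lo,hi,near,rad):
    X=world(d,pose); m=(d>0)&(X[...,2]>lo)&(X[...,2]<hi)&(np.hypot(X[...,0]-near[0],X[...,1]-near[1])<rad)
    P=X[m]; (cx,cy),r=cv2.minEnclosingCircle(P[:,:2].astype(np.float32))
    v,u=np.nonzero(m); z=np.median(P[:,2]); c=ray("wrist",(u.mean(),v.mean()),z,pose)
    return len(P),np.round([cx,cy,r,z],2),np.round(c,2),(round(u.mean(),1),round(v.mean(),1))
E
python3 - <<'E'
from h import *
f=np.load("pics/w0.npz");po=(f["p"],f["R"])
X=world(f["d"],po)
for lo,hi in ((60,90),(70,90),(40,60)):
    try: print("tip",lo,blob(f["d"],po,lo,hi,(570,35),30))
    except Exception as e: print(e)
print("holder-plane",blob(f["d"],po,14,20,(567,28),90), "seat",blob(f["d"],po,21,29,(567,28),50))
im=f["im"]; print(np.round(f["d"][165:200:3,245:272:3]))
print("lring",blob(f["d"],po,8,18,(476,210),40))
f=np.load("pics/w1.npz");po=(f["p"],f["R"])
print("lring",blob(f["d"],po,8,18,(476,210),40), st()["eef_pos"])
E
```

```text
tip 60 (143, array([566.95,  34.74,   5.62,  73.46]), array([565.28,  34.89,  73.46]), (np.float64(257.5), np.float64(187.8)))
tip 70 (111, array([567.05,  34.79,   5.53,  73.67]), array([566.51,  34.78,  73.67]), (np.float64(257.5), np.float64(189.2)))
tip 40 (51, array([565.44,  34.68,   5.22,  50.1 ]), array([562.79,  34.77,  50.1 ]), (np.float64(256.8), np.float64(179.2)))
holder-plane (6597, array([566.45,  27.18,  79.65,  17.78]), array([560.23,  28.07,  17.78]), (np.float64(250.4), np.float64(170.5))) seat (2999, array([566.28,  27.37,  35.84,  23.91]), array([564.14,  27.07,  23.91]), (np.float64(249.7), np.float64(175.2)))
[[301. 299. 300. 300. 300. 300. 301. 300. 300.]
 [301. 299. 300. 301. 300. 302. 300. 301. 300.]
 [302. 302. 303. 303. 302. 302. 303. 301. 302.]
 [303. 302. 301. 300. 294. 299. 302. 303. 302.]
 [303. 304. 303. 285. 281. 284. 302. 304. 304.]
 [303. 305. 304. 273. 268. 272. 305. 304. 305.]
 [305. 306. 306. 263. 258. 260. 305. 305. 305.]
 [306. 306. 307. 254. 255. 256. 268. 307. 306.]
 [307. 308. 308. 256. 255. 255. 255. 307. 308.]
 [309. 309. 307. 257. 256. 256. 308. 308. 309.]
 [309. 310. 308. 309. 259. 308. 310. 309. 308.]
 [312. 309. 310. 309. 311. 312. 311. 311. 309.]]
lring (2442, array([477.84, 209.87,  28.17,  13.68]), array([477.14, 208.89,  13.68]), (np.float64(417.8), np.float64(74.5)))
lring (2552, array([477.69, 210.68,  27.96,  13.74]), array([476.05, 210.73,  13.74]), (np.float64(254.6), np.float64(188.7))) [477.34645447 209.13597959 142.92864617]
```

```bash
cat >> h.py <<'E'
def go(p,R=None,vel=150,n=1,ptp=False,thr=None):
    """move, then correct the steady-state error n times"""
    p=np.array(p,float)
    if ptp: ctrl.move_ptp(p,R)
    else:
        if ctrl.move_l(p,R,vel,threshold=thr): return True
    c=p.copy()
    for _ in range(n):
        ctrl.hold(0.1); c=c+(p-st()["eef_pos"]); ctrl.move_l(c,R,60)
    return False
def pick(xy,D,z,yaw,double=True,force=40):
    R=down(yaw); x,y=xy
    go((x,y,z+45),R,ptp=True,n=0); ctrl.gripper_to(D+20 if D<60 else 80)
    go((x,y,z+25),R,n=1)
    e=st()["eef_pos"]
    print("thr",ctrl.move_l(np.array([x,y,z]),R,80,threshold=5),st()["eef_pos"])
    ctrl.gripper_to(D-6,force); s=st(); print("g1",s["grip_width"],s["grasp_force"],s["eef_pos"])
    if double:
        ctrl.gripper_to(D+20); R=down(yaw-np.pi/2); p=s["eef_pos"].copy()
        go(p,R,ptp=True,n=1); ctrl.gripper_to(D-6,force); s=st()
        print("g2",s["grip_width"],s["grasp_force"],s["eef_pos"])
    print("F",np.round(s["force"],1),"t",s["t"])
    return s["eef_pos"],R
E
python3 - <<'E'
from h import *
p,R=pick((477.7,210.5),56,21,1.475)
ctrl.move_l(p+[0,0,80],vel=200); s=st(); print(s["t"],s["grip_width"],s["grasp_force"],s["eef_pos"],np.round(s["force"],2))
im,d=optics.grab_frame("wrist"); cv2.imwrite("pics/g1.png",im[:,:,::-1])
E
```

```text
thr False [476.82196984 210.27762848  19.89975118]
g1 54.295813916639496 42.453847378492355 [478.41618474 210.717692    21.68914412]
g2 54.22944365568702 42.242981269955635 [478.80935869 210.77951006  22.25970906]
F [-0.9 -0.9  5.1] t 7.7833
8.3333 54.47478747208763 42.33534649014473 [478.22586545 210.62749335 101.5981681 ] [-0.35  0.02 -1.19]
```

View pics/g1.png

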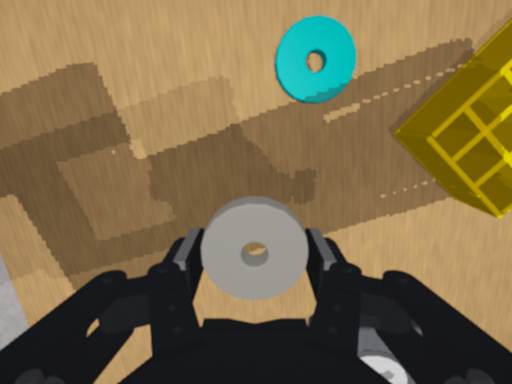

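The ring is held and centred, with its bore visible at (255,249). The tips touch the table at TCP z≈22. Next I'll go over the spindle and descend gently, with a spiral search if needed.

```bash
cat >> h.py <<'E'
def fz0():
    return np.mean([ (ctrl.hold(0.02),st()["force"])[1] for _ in range(5)],0)
def thread(xy,R,zapp,ztip,zin,thr=3.5):
    """hover, lower; on contact spiral while lightly pressing until it drops over the tip"""
    go((*xy,zapp),R,ptp=True,n=2)
    s=st(); cmd=np.array([*xy,0.])+[*(np.array(xy)-s["eef_pos"][:2]),0]; 
    f0=fz0(); print("hover",s["eef_pos"],np.round(f0,2),s["t"])
    hit=ctrl.move_l(np.array([xy[0]+0,xy[1]+0,zin]),R,60,threshold=thr); s=st()
    print("hit",hit,s["eef_pos"],np.round(s["force"]-f0,2)); return hit,f0
E
python3 - <<'E'
from h import *
hit,f0=thread((567.8,35.0),down(1.475-np.pi/2),115,96,88)
for _ in range(3):
    ctrl.hold(0.1);s=st();print(s["t"],s["eef_pos"],np.round(s["force"]-f0,2),np.round(s["wrist_torque"],2))
E
```

```text
hover [567.58569728  34.51843823 114.69091745] [-0.1   0.42 -0.71] 9.8917
hit False [567.45955154  34.99841351  87.452807  ] [ 0.06 -0.19  0.36]
10.675 [567.75191541  34.95708338  88.04846134] [-0.1  -0.47 -0.21] [-0.1   0.06  0.01]
10.775 [567.80074297  34.94141244  88.18896047] [-0.17 -0.67 -0.69] [-0.07  0.07  0.02]
10.875 [567.80104511  34.92605186  88.20642066] [-0.19 -0.42 -0.57] [-0.1   0.04 -0.02]
```

```bash
python3 - <<'E'
from h import *
s=st();f0=s["force"]
h=ctrl.move_l(np.array([567.8,35.0,56]),vel=80,threshold=5);s=st();print(h,s["eef_pos"],np.round(s["force"]-f0,2))
if not h:
    h=ctrl.move_l(np.array([567.8,35.0,43.5]),vel=30,threshold=4);s=st();print(h,s["eef_pos"],np.round(s["force"]-f0,2))
ctrl.hold(.1);s=st();print(s["t"],s["eef_pos"],np.round(s["force"]-f0,2))
E
```

```text
True [566.31945466  34.73204231  79.65955644] [ 0.43 -0.77 -0.15]
11.2167 [567.21637951  34.72350369  80.90350486] [ 0.02  0.21 -0.62]
```

```bash
python3 - <<'E'
from h import *
s=st();f0=s["force"]
for z,v,t in ((56,40,8),(43,25,5)):
    h=ctrl.move_l(np.array([567.6,34.9,z]),vel=v,threshold=t);s=st();print(h,s["eef_pos"],np.round(s["force"]-f0,2))
    if h: break
ctrl.hold(.15);s=st();print(s["t"],s["eef_pos"],np.round(s["force"]-f0,2))
E
```

```text
False [567.68590955  34.90595343  55.99579333] [ 0.01 -0.65  0.73]
True [567.84548296  34.78139332  44.40361336] [-0.   -0.08  7.32]
12.6333 [567.87730698  34.74631955  44.62601554] [-0.7  -0.32  7.49]
```

```bash
cat >> h.py <<'E'
def check(name,lo=20,hi=90,near=(567,30)):
    s=st();im,d=optics.grab_frame("wrist");po=(s["eef_pos"],s["eef_rot"])
    cv2.imwrite(f"pics/{name}.png",im[:,:,::-1]); return im,d,po
E
python3 - <<'E'
from h import *
ctrl.gripper_to(74); ctrl.move_l(np.array([567.6,34.9,90]),vel=150)
R=down(1.475)
ctrl.move_ptp(np.array([567,33,202]),R); ctrl.hold(.15)
im,d,po=check("seat1"); X=world(d,po)
print("stack",blob(d,po,30,48,(567,34),45),"tip",blob(d,po,65,90,(567,34),15),st()["t"])
ctrl.move_ptp(np.array([435.3,-236.8,142]),R); ctrl.hold(.15)
im,d,po=check("med"); b=blob(d,po,8,18,(435,-237),40); print("med",b,po[0])
E
```

```text
stack (1951, array([567.54,  35.85,  27.87,  37.76]), array([565.47,  35.95,  37.76]), (np.float64(256.1), np.float64(179.6))) tip (129, array([566.85,  34.72,   5.58,  73.52]), array([565.79,  34.85,  73.52]), (np.float64(255.2), np.float64(189.4))) 15.025
med (1683, array([ 436.7 , -234.99,   22.79,   13.72]), array([ 435.73, -234.93,   13.72]), (np.float64(254.5), np.float64(189.2))) [ 436.24630893 -236.06227033  142.36960452]
```

View pics/seat1.png

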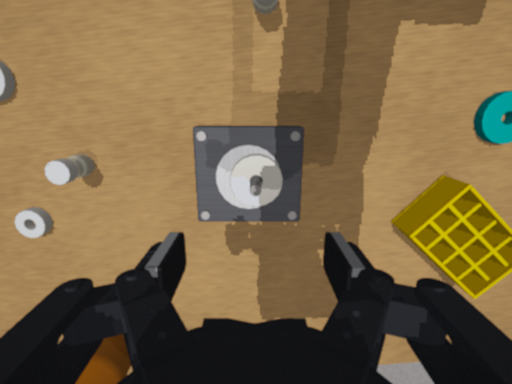

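The large ring lies flat around the spindle at (256,183), with its top at 37.8 mm, so it is home. Next is the medium ring.

```bash
python3 - <<'E'
from h import *
p,R=pick((437.4,-234.9),46,26,1.475)
ctrl.move_l(p+[0,0,90],vel=200); s=st(); print(s["t"],s["grip_width"],s["grasp_force"],s["eef_pos"])
zo=p[2]
hit,f0=thread((567.7,35.0),R,74+zo+15,74+zo,74+zo-8,thr=5)
ctrl.hold(.15);s=st();print(s["t"],s["eef_pos"],np.round(s["force"]-f0,2),zo)
E
```

```text
thr False [ 436.86392793 -234.50019646   25.2233867 ]
g1 43.81696596424793 40.97604174166918 [ 437.95731572 -235.33380028   26.733491  ]
g2 44.34995652970337 40.29340015724301 [ 438.06524814 -235.41596938   27.22508213]
F [-1.4  0.8  4.1] t 20.8833
21.4833 44.168451332629324 40.80351825803518 [ 437.54797848 -235.02669584  116.49368368]
hover [567.58790719  35.37216782 116.06260453] [-0.14 -0.49 -0.59] 23.3333
hit False [566.93920006  34.96859067  92.30091729] [ 0.51 -0.   -0.61]
24.1 [567.47890574  34.98973172  93.08324949] [-0.72  0.7   0.03] 27.22508212749431
```

```bash
python3 - <<'E'
from h import *
f0=fz0()
for z,v,t in ((72,40,8),(61,25,5)):
    h=ctrl.move_l(np.array([567.6,35.0,z]),vel=v,threshold=t);s=st();print(h,s["eef_pos"],np.round(s["force"]-f0,2))
    if h: break
ctrl.hold(.15);s=st();print(s["t"],s["eef_pos"],np.round(s["force"]-f0,2))
E
```

```text
False [567.46765951  34.99976149  71.6968812 ] [-0.14 -0.42 -0.59]
True [567.94924928  34.69861133  63.2950782 ] [-0.45  0.8   5.61]
25.4167 [567.95139478  34.69766179  63.46060388] [0.69 1.82 4.95]
```

```bash
python3 - <<'E'
from h import *
ctrl.gripper_to(64); ctrl.move_l(np.array([567.6,34.9,105]),vel=150)
R=down(1.475)
ctrl.move_ptp(np.array([567,33,202]),R); ctrl.hold(.15)
im,d,po=check("seat2")
print("med",blob(d,po,45,60,(567,34),45),"large",blob(d,po,30,43,(567,34),45),"tip",blob(d,po,65,90,(567,34),15),st()["t"])
ctrl.move_ptp(np.array([599,-240.4,142]),R); ctrl.hold(.15)
im,d,po=check("small"); b=blob(d,po,8,18,(599,-240),30); print("small",b,po[0],st()["t"])
E
```

```text
med (1425, array([567.76,  35.67,  23.01,  51.76]), array([565.88,  35.81,  51.76]), (np.float64(256.1), np.float64(183.3))) large (555, array([567.29,  35.49,  27.92,  37.55]), array([555.73,  37.07,  37.55]), (np.float64(256.3), np.float64(170.3))) tip (127, array([566.91,  34.65,   5.63,  73.64]), array([565.81,  34.91,  73.64]), (np.float64(255.3), np.float64(189.3))) 27.7833
small (982, array([ 600.06, -238.56,   17.88,   13.63]), array([ 599.17, -238.39,   13.63]), (np.float64(253.6), np.float64(189.3))) [ 599.6063741  -238.64461041  142.65832894] 29.075
```

View pics/small.png

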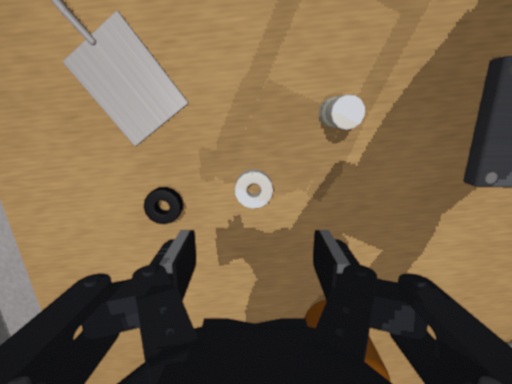

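The small white ring is centred at (254,190). The black look-alike at (163,205) and the vial at (345,112) are clear of the fingers.

```bash
python3 - <<'E'
from h import *
p,R=pick((600.8,-238.4),36,27.5,1.475)
ctrl.move_l(p+[0,0,90],vel=200); s=st(); print(s["t"],s["grip_width"],s["grasp_force"],s["eef_pos"])
zo=p[2]
hit,f0=thread((567.7,35.0),R,74+zo+15,74+zo,74+zo-8,thr=5)
ctrl.hold(.15);s=st();print(s["t"],s["eef_pos"],np.round(s["force"]-f0,2),zo)
E
```

```text
thr False [ 599.94543254 -237.94189289   26.08841723]
g1 33.26726856336644 39.89479534327984 [ 601.25425383 -238.6460825    28.09013957]
g2 33.70511933646236 39.93024978786707 [ 601.59710459 -238.84764914   28.4873087 ]
F [-0.2  0.   2. ] t 33.55
34.15 33.85513203762239 39.79612302035093 [ 600.95125261 -238.48636546  117.70595319]
hover [567.62011732  35.35127333 117.4947627 ] [ 0.18 -0.12  0.24] 35.9167
hit False [567.01889969  34.96092221  93.60011913] [-0.19 -0.36 -1.04]
36.6833 [567.41089774  34.96133557  94.34099972] [ 0.61 -0.7  -0.64] 28.487308704293028
```

Home is expected at TCP z ≈ 52+28 = 80.

```bash
python3 - <<'E'
from h import *
f0=fz0()
h=ctrl.move_l(np.array([567.6,35.0,75.5]),vel=25,threshold=5.5);s=st();print(h,s["eef_pos"],np.round(s["force"]-f0,2))
ctrl.hold(.15);s=st();print(s["t"],s["eef_pos"],np.round(s["force"]-f0,2))
if 74<s["eef_pos"][2]<82:
    ctrl.gripper_to(54); ctrl.move_l(np.array([567.6,34.9,125]),vel=150)
    ctrl.move_ptp(np.array([567,33,212]),down(1.475)); ctrl.hold(.15)
    im,d,po=check("seat3")
    print("small",blob(d,po,60,70,(567,34),45),"med",blob(d,po,45,57,(567,34),45),"tip",blob(d,po,71,90,(567,34),15),st()["t"])
    im,_=optics.grab_frame("top"); cv2.imwrite("pics/topend.png",cv2.resize(im[100:290,100:420,::-1],(800,475)))
E
```

```text
True [567.78440938  34.87417582  78.10509991] [-0.76  1.14  5.74]
37.5583 [567.76617789  34.84535768  78.31369372] [0.27 0.29 4.43]
small (869, array([567.4 ,  35.77,  17.87,  65.66]), array([566.21,  36.04,  65.66]), (np.float64(256.4), np.float64(184.6))) med (469, array([567.55,  35.62,  23.  ,  51.62]), array([559.07,  36.11,  51.62]), (np.float64(255.7), np.float64(174.4))) tip (103, array([566.73,  34.78,   5.42,  73.68]), array([566.41,  34.86,  73.68]), (np.float64(255.2), np.float64(187.1))) 39.9583
```

View pics/seat3.png

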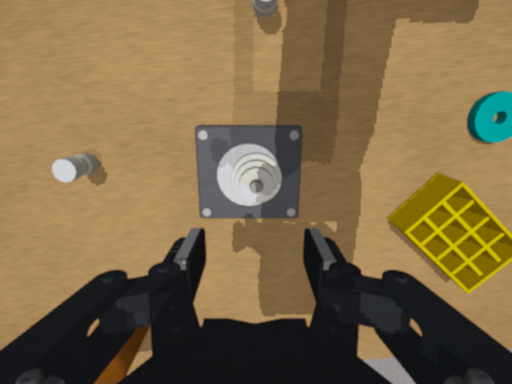

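The stack is stepped large, medium, small around the spindle at (256,185). The tops of the medium and small rings are at 51.6 and 65.7 mm (nominal 52 and 66). All three are home and released, and the bench is undisturbed.

```bash
python3 -c "
from plant import ctrl
print(ctrl.finish_job())"
```

```text
the job is handed in; nothing more can be done
None
```

All three rings are threaded on the spindle in order (large, medium, small), flat, fully home and released; the highest press I measured was about 7.5 N, the robot clock read about 40 s, and the job is handed in.

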